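# Bin the coffee capsule and snap the flap shut on its seal

### The arm

A 6-joint arm with a two-finger parallel gripper is mounted at the origin on the work surface. World frame = base frame: x ahead of the robot, y to its left, z up, the work surface at z = 0. Lengths are in m, angles in rad, forces in N, time in s.
With the tool pointing down it reaches from about 0.275 to 0.975 m from the base axis. Payload 8.4 kg.
Tool frame: the origin (TCP) lies midway between the tips of the shut fingers; the grasp point (between the pads) lies 19 mm behind it; x points along the fingers, z is the direction in which the jaws open and shut, and the axes are right-handed (so a half turn about x gives the same grasp; the last joint's range is limited). The gripper opens to 92 mm and grips with 3 to 60 N. Pads are 20 mm wide; open, the fingers measure 128 mm over their backs; the gripper's body (75 mm by 189 mm) begins 69 mm behind the grasp point.
Start: joints at [-0.002, 0.353, 1.633, -0, 1.155, -0.002], TCP at [0.625, -0, 0.215] pointing down, gripper open.
Joint ranges: [-2.63, 2.63], [-0.92, 2.1], [0.06, 2.66], [-1.3, 4.44], [0, 2.69], [-3.02, 3.02]. Speed limits (rad/s): [2.22, 2.22, 2.79, 3.14, 3.14, 3.14].

### API

Orientations are given as [roll, pitch, yaw] about the fixed x, y, z axes, in that order (R = Rz(yaw) Ry(pitch) Rx(roll)).
In Python, from station import ctrl, viewer gives the robot as it stands.
- The arm moves only by the tool send_rows, never from a script. Its argument "increments" is a list of rows, each a list of 3 entries, a list of its own where there are three numbers: the shift along the tool's x, y, z in cm, then the turn about the tool's x in degrees, then the opening, from -1 (shut) to 1 (fully open), so that 0 is half open. A call has 1 to 20 rows; each row shifts and turns the pose as measured when the row begins, along the tool's axes as they then stand; what a row does not reach is not made up. A row lasts 1/10 s, in which the tool goes at most 50 mm and 8.59 degrees, less where a joint would pass 70% of its speed; a pose out of reach is approached as far as the arm can. A call is refused whole if a number of a shift passes 5 or a number of a turn 8.59, either way. A call with a gripper value outside its range is refused whole. The fingers move at their own pace and stop on an object; "grip_force" is the grip in N (left out, the last holds). Time passes only in rows, so rows that do not move let the fingers close. It gives the time, the measured TCP pose, the force and the opening at its end, in the units of the state.
- ctrl.state(): the state, without advancing time (a new reading comes with each control period).
- viewer.read_camera(name): name is "scene" or "side" or "wrist"; returns a dict with "color" (420x560x3 uint8, red, green, blue), "K" (3x3 intrinsics, pixels), "rvec" (rotation vector, rad) and "tvec" (3), from world to camera coordinates, as OpenCV has them. Camera axes: x right, y down, z forward; pixel columns grow to the right and rows downward; lengths in m; the calibration is good to about 2 mm. A picture is of the moment at which its call begins. There is no depth.
- ctrl.close_job(): hands the job in, once; it reports no verdict.
The state is a dict: "time": time; "joint_positions": joint angles; "qvel": joint speeds; "effort": joint torques, N m; "position": TCP position; "tcp_rot": TCP orientation; "wrist_force": force on the tool from outside, world axes, zero at the start; "moment": the same for the moment, N m; "width": finger opening in m.
Only numpy, scipy, OpenCV 4.12 (cv2) and the standard library are available. Lean on these libraries where they do the work, as an engineer would, in place of code of your own. Each camera call takes 0.05 s, during which the arm holds its last target. There are 200 camera calls.

### The job

Throw the spent coffee capsule into the white bin, then tip the bin's standing flap over past its snap point and let it spring shut by itself. Once it lies shut and untouched, bed its foam seal by pressing down on the flap near its front edge with the closed fingertips, a steady 8 N for two seconds, then let go and move clear. Be gentle, never more than 15 N on the flap, and leave the jar, spoon rest, spatula and ladle alone.

Things in the scene. Friction and masses are not known exactly. Their poses are not given: they have to be found in the camera images.
- capsule_center (a point): Spent coffee capsule: aluminium cup standing wide end down on the shelf, 35 mm across its foot flange (2 mm thick), body tapering from 31 mm to 25 mm, 28 mm high, about 15 g. The point is its centre, 14 mm above its underside. It stands to the left or the right of the bin; the spoon rest stands on the other side.
- bin: White plastic bin fixed to the steel shelf, 150 mm (its x) by 170 mm (its y), 140 mm high, walls and floor 5 mm, open top, covered by the shut flap. Origin: centre of its underside, on the shelf deck (30 mm above the work surface; the shelf's lip rises 15 mm above the deck). Its x axis points to its back, where the flap is hinged; its y axis is along the hinge.
- flap_hinge (a point): Point on the bin at the middle of the flap's hinge line as when new, 68 mm behind the bin's centre and 144 mm above its underside; axes parallel to the bin's. The lid unit (hinge line and flap) really sits 0 to 8 mm lower, differently each time, as its foam seal has settled. The flap: a smooth plate 150 mm wide along the hinge, 5 mm thick (centred on the hinge line), free edge 132 mm from it.
- flap (a joint): Flap angle: 0 shut, level on its seal; 1.9 open, leaning 19 deg back past upright (start). An over-centre spring drives it away from the snap point near 1.0: above it reopens, below it shuts itself in 0.5 s. Tipping from open takes about 3 N at the free edge (0.4 N m), falling to 0 at the snap point. Shut, the lid gives only about 0.2 mm per N under the fingers: press by the force felt.
- jar: Glass jar with a steel cap, 84 mm across, 130 mm high; origin at the centre of its underside. Leave alone.
- spoon_rest: White ceramic spoon rest, a 100 mm dish 16 mm high with a short tab; origin at the centre of its underside. Leave alone.
- spatula: Wooden spatula 280 mm long lying on the shelf; leave alone.
- ladle: Aluminium ladle, bowl 84 mm across and 30 mm high with a 200 mm handle; origin under the bowl's centre. Leave alone.

How it is judged:
On the way, in this order (a step that is already met when the one before it is completed fails the run):
1. the capsule lies inside the bin while the flap is still open (value of joint flap above 1.3 rad and z of capsule_center in the frame of bin below 0.1 m and contact force between the fingers and capsule below 0.1 N and x of capsule_center in the frame of bin between -0.07 and 0.07 m and y of capsule_center in the frame of bin between -0.08 and 0.08 m), for 0.2 s.
2. the flap has sprung shut and nothing touches it (value of joint flap below 0.06 rad and contact force between each of the fingers, the arm and flap below 0.2 N), for 0.2 s.
3. the shut flap is pressed by the fingers with 5 to 11 N, held for 1.2 s (value of joint flap below 0.06 rad and contact force between the fingers and flap between 5 and 11 N), for 1.2 s.
At the end, for the whole second after the job is handed in: The capsule lies at rest inside the bin, the flap is shut (within 0.06 rad) and nothing touches it; on the way the flap sprang shut untouched and was then pressed with 5 to 11 N for at least 1.2 s; jar, spoon rest, spatula and ladle are within 20 mm of where they stood (value of joint flap below 0.06 rad and z of capsule_center in the frame of bin between 0 and 0.1 m and linear speed of capsule below 0.05 m/s and contact force between the fingers and flap below 0.2 N and x of capsule_center in the frame of bin between -0.07 and 0.07 m and y of capsule_center in the frame of bin between -0.08 and 0.08 m).
It fails at once if the flap is pushed with more than 15 N (contact force between any of the fingers, the arm and flap above 15 N).
It fails at once if a bystander is moved by more than 20 mm (distance of any of jar, spoon_rest, spatula, ladle from where it was at the start of the episode above 0.02 m).
It also fails if it takes over 72 s, if anything falls off the work surface, if the arm or the gripper's body presses on something with over 40 N, if the wrist force passes 120 N, or if a joint passes its speed limit or range.

## Working session

There is one attempt and no reset: what is moved stays moved. The work goes in short steps, Python scripts to look and compute and a tool call to move; the robot and the scene stay as the last step left them, time stands still between calls to the robot, and variables do not carry over. Pictures are saved under pics/ and viewed, about 8 in all and at most 12, crops included, and the job is handed in when it is done.

Besides the shell and the picture viewer there is one more tool, called in YAML: its name, and indented under it one key for each argument. send_rows: Moves the arm, as the interface text tells. Its arguments: {"type":"object","properties":{"increments":{"type":"array"},"grip_force":{"type":"number"}},"required":["increments"]}

```bash
mkdir -p pics; ls; cat > h.py <<'E'
import numpy as np, cv2, json
from station import ctrl, viewer
def cam(n):
    c=viewer.read_camera(n); R,_=cv2.Rodrigues(np.array(c['rvec'],float)); t=np.array(c['tvec'],float).ravel()
    return c['color'],np.array(c['K']),R,t
def ray(K,R,t,u,v):
    d=R.T@np.linalg.inv(K)@np.array([u,v,1.]); return -R.T@t,d/np.linalg.norm(d)
def onz(K,R,t,u,v,z):
    o,d=ray(K,R,t,u,v); return o+d*(z-o[2])/d[2]
def proj(K,R,t,p):
    q=K@(R@np.array(p,float)+t); return q[:2]/q[2]
def save(n,im): cv2.imwrite('pics/'+n,cv2.cvtColor(im,cv2.COLOR_RGB2BGR))
E
python3 - <<'E'
from h import *
print(ctrl.state())
for n in ('scene','side'):
    im,K,R,t=cam(n); save(n+'0.png',im); np.savez(n+'0.npz',im=im,K=K,R=R,t=t); print(n,-R.T@t,R[2],K[0,0])
E
```

```text
pics
{'time': 0.0, 'joint_positions': array([-2.40065682e-03,  3.53612270e-01,  1.63413177e+00,  1.14606380e-05,
        1.15520229e+00, -2.40048092e-03]), 'qvel': array([ 3.31141859e-04, -6.24923616e-04,  7.28736489e-05,  1.22815875e-03,
        1.59534511e-03,  8.48221354e-05]), 'effort': array([-2.35864267e-03, -5.93852127e+01, -3.34217012e+01,  6.94331364e-02,
        2.35691696e-02, -9.80685400e-05]), 'position': array([6.24504114e-01, 4.54970606e-06, 2.13887115e-01]), 'tcp_rot': array([3.13145138, 1.5694426 , 3.13144657]), 'wrist_force': array([-0.6909789 ,  0.14415027, -0.58376006]), 'moment': array([ 0.01438863, -0.00885833, -0.02507802]), 'width': 0.09191730667754036}
scene [1.4529427  0.42513425 1.25750933] [-0.59321227 -0.2952993  -0.74893092] 486.9115050173947
side [0.40510306 0.81083061 0.95964872] [ 0.12013086 -0.69607406 -0.70784849] 383.21492335413836
```

View pics/scene0.png

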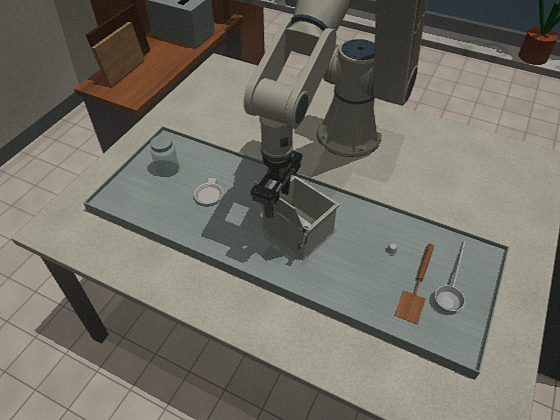

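View pics/side0.png

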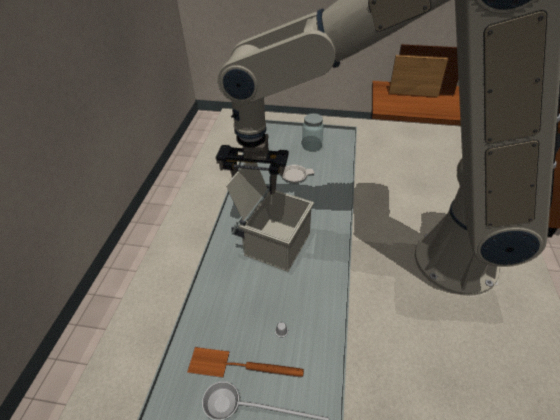

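The scene view shows the capsule at (392,248) with the bin near (305,215), its flap standing on the side away from the robot. In the side view the capsule is at (282,328), the bin rim spans (247,225) to (312,208), and the flap stands at (245,190). Next I need a closer crop of the bin rim.

```bash
python3 - <<'E'
from h import *
d=[np.load(n+'0.npz') for n in('scene','side')]
def crop(D,u,v,w,h,s): return cv2.resize(D['im'][v:v+h,u:u+w],None,fx=s,fy=s,interpolation=cv2.INTER_CUBIC)
a=crop(d[0],255,165,90,100,4.4); b=crop(d[1],222,165,100,110,4)
h=440
im=np.hstack([a[:h],b[:h]]); im=cv2.convertScaleAbs(im,alpha=1.3); save('crop.png',im); print(im.shape,a.shape)
for D,(u,v),n in((d[0],(392,248),'scene'),(d[1],(282,328),'side')):
    p=D['im'][v-14:v+15,u-14:u+15].astype(int); hsv=cv2.cvtColor(p.astype(np.uint8),cv2.COLOR_RGB2HSV)
    diff=np.abs(p-np.median(p.reshape(-1,3),0)).sum(2)
    m=((p[...,0]-p[...,2])>-3).astype(np.uint8)
    N,l,s,c=cv2.connectedComponentsWithStats(m); i=l[14,14]; print(n,i,s[i],c[i],[ (s[k],c[k]) for k in range(1,N) if s[k][4]>20])
    cu,cv_=c[i]+[u-14,v-14]; print(onz(D['K'],D['R'],D['t'],cu,cv_,0.044))
E
```

```text
(440, 796, 3) (440, 396, 3)
scene 3 [  0   0  29  29 351] [15.86894587 15.75213675] [(array([ 4,  0, 11,  7, 37], dtype=int32), array([8.83783784, 2.86486486])), (array([  0,   0,  29,  29, 351], dtype=int32), array([15.86894587, 15.75213675])), (array([ 0,  8,  8,  7, 22], dtype=int32), array([ 3.45454545, 10.27272727]))]
[0.50033095 0.33661866 0.044     ]
side 1 [  0   0  29  29 718] [13.80779944 14.06685237] [(array([  0,   0,  29,  29, 718], dtype=int32), array([13.80779944, 14.06685237]))]
[0.49516616 0.32982424 0.044     ]
```

View pics/crop.png

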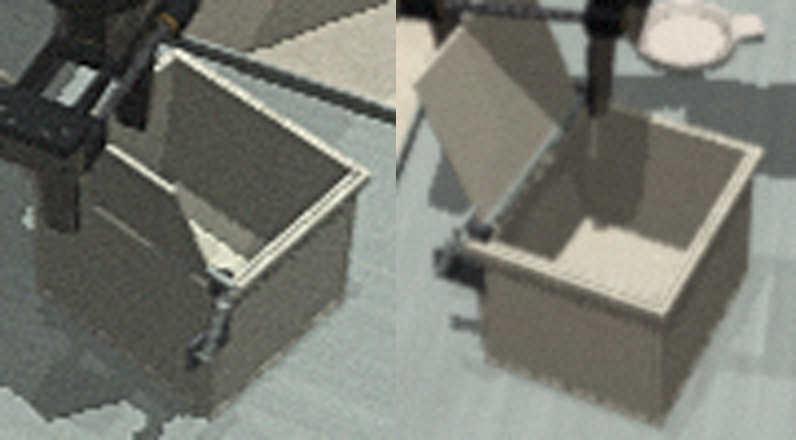

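The crop shows the rim clearly in both views: front-left corner at (369,180) and (663,314), front-right at (172,52) and (763,152), and back-left near (235,287) and (473,243). I cast these onto the rim plane at z=0.17.

```bash
python3 - <<'E'
from h import *
d=[np.load(n+'0.npz') for n in('scene','side')]
def sc(x,y): return 255+x/4.4-.4,165+y/4.4-.4
def sd(x,y): return 222+(x-396)/4-.4,165+y/4-.4
def z(D,uv,h): return onz(D['K'],D['R'],D['t'],*uv,h)[:2].round(4)
print('FL',z(d[0],sc(369,180),.17),z(d[1],sd(663,314),.17))
print('FR',z(d[0],sc(172,52),.17),z(d[1],sd(763,152),.17))
print('BL',z(d[0],sc(233,288),.17),z(d[1],sd(473,243),.17))
print('FLbot',z(d[0],sc(348,297),.03),z(d[1],sd(660,424),.03))
A=np.vstack([d[0]['im'][230:266,374:410],d[1]['im'][310:346,264:300]])
save('cap.png',cv2.resize(np.hstack([A[:36],A[36:]]),None,fx=10,fy=10,interpolation=cv2.INTER_NEAREST))
E
```

```text
FL [0.5159 0.1474] [0.5053 0.1482]
FR [ 0.465  -0.0249] [ 0.4552 -0.0192]
BL [0.6422 0.1037] [0.6475 0.1036]
FLbot [0.5081 0.1409] [0.5094 0.1367]
```

View pics/cap.png

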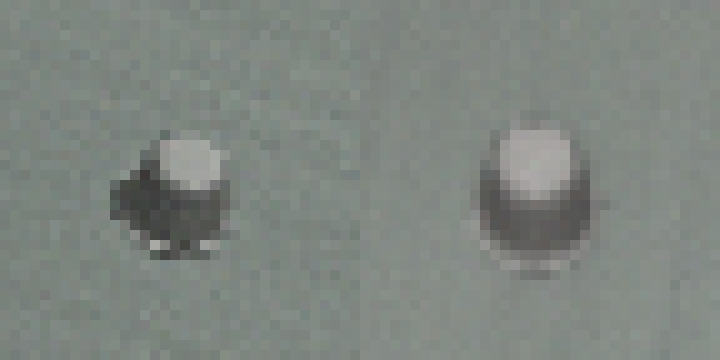

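In the crop the capsule's bright top is at about (190,160) in the scene half and (537,158) in the side half. The open fingers straddle the flap at the start, so the first move has to be straight up.

```bash
python3 - <<'E'
from h import *
d=[np.load(n+'0.npz') for n in('scene','side')]
print([onz(D['K'],D['R'],D['t'],*uv,.058).round(4) for D,uv in((d[0],(392.5,245.6)),(d[1],(281.2,325.3)))])
E
```

```text
[array([0.498, 0.329, 0.058]), array([0.4966, 0.3298, 0.058 ])]
```

send_rows:
  increments:
    - [[-3, 0, 0], 0, 1]
    - [[-3, 0, 0], 0, 1]
    - [[-3, 0, 0], 0, 1]
    - [[-3, 0, 0], 0, 1]
  grip_force: 10

```text
time: 0.5
position: [0.6211, -0.0, 0.3305]
tcp_rot: [3.14, 1.556, 3.14]
wrist_force: [0.5, 0.8, -0.1]
width: 0.092
```

send_rows:
  increments:
    - [[0, 4.1, -1.5], 0, 1]
    - [[0, 4.1, -1.5], 0, 1]
    - [[0, 4.1, -1.5], 0, 1]
    - [[0, 4.1, -1.5], 0, 1]
    - [[0, 4.1, -1.5], 0, 1]
    - [[0, 4.1, -1.5], 0, 1]
    - [[0, 4.1, -1.5], 0, 1]
    - [[0, 4.1, -1.5], 0, 1]
    - [[2, 0, 0], -8.1, 1]
    - [[2, 0, 0], -8.1, 1]
    - [[2, 0, 0], -8.1, 1]
    - [[2, 0, 0], -8.1, 1]
    - [[2, 0, 0], -8.1, 1]
    - [[2, 0, 0], -8.1, 1]
    - [[0, 0, 0], -8.1, 1]
    - [[0, 0, 0], -8.1, 1]
    - [[0, 0, 0], -8.1, 1]
    - [[0, 0, 0], 0, 1]

```text
time: 2.3
position: [0.4932, 0.3398, 0.2056]
tcp_rot: [2.091, 1.555, -2.871]
wrist_force: [-1.2, 0.4, -0.0]
width: 0.0916
```

```bash
cat >> h.py <<'E'
from scipy.spatial.transform import Rotation as Ro
def tool(): s=ctrl.state(); return np.array(s['position']),Ro.from_euler('xyz',s['tcp_rot']).as_matrix()
def togo(p):
    x,R=tool(); print('tool yaw',np.degrees(np.arctan2(R[1,2],R[0,2])).round(2),'pos',x.round(4),'shift cm',(R.T@(np.array(p)-x)*100).round(2))
E
python3 - <<'E'
from h import *
im,K,R,t=cam('wrist'); save('w1.png',im); np.savez('w1.npz',im=im,K=K,R=R,t=t)
print(-R.T@t,proj(K,R,t,[.4975,.3295,.058])); togo([.4975,.3295,.037])
E
```

```text
[0.41761019 0.36062972 0.37723113] [276.07437824 205.72944565]
tool yaw 75.42 pos [0.4932 0.3398 0.2056] shift cm [16.85 -0.92 -0.75]
```

View pics/w1.png

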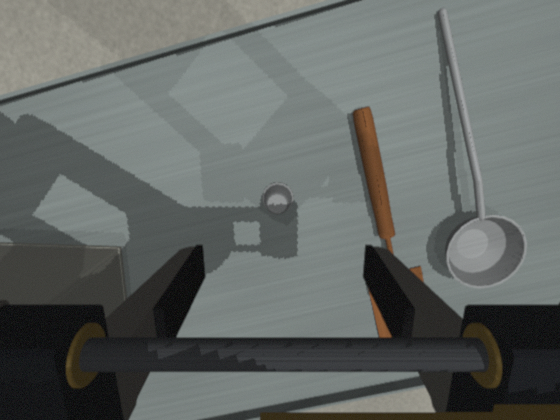

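The wrist view shows the capsule top at about (279,203), against a predicted (276,206), so the estimate is good to about 2 mm. The spatula handle is well outside the fingers, so I descend.

send_rows:
  increments:
    - [[2, -0.9, -0.7], 0, 0.4]
    - [[3, 0, 0], 0, 0.4]
    - [[3, 0, 0], 0, 0.4]
    - [[3, 0, 0], 0, 0.4]
    - [[0, 0, 0], 0, 0.4]

```text
time: 2.85
position: [0.5, 0.3309, 0.0939]
tcp_rot: [2.008, 1.558, -2.983]
wrist_force: [0.2, -0.7, 0.2]
width: 0.0643
```

```bash
python3 - <<'E'
from h import *
togo([.4975,.3295,.037])
E
```

```text
tool yaw 74.06 pos [0.5    0.3309 0.0939] shift cm [ 5.69  0.14 -0.17]
```

send_rows:
  increments:
    - [[2.5, 0.1, -0.2], 0, 0.4]
    - [[2.5, 0, 0], 0, 0.4]
    - [[0.6, 0, 0], 0, 0.4]
    - [[0, 0, 0], 0, 0.4]

```text
time: 3.25
position: [0.5004, 0.3309, 0.0412]
tcp_rot: [1.798, 1.562, 3.08]
wrist_force: [-0.1, -0.4, 0.2]
width: 0.0643
```

```bash
python3 - <<'E'
from h import *
togo([.4975,.3295,.037])
E
```

```text
tool yaw 73.44 pos [0.5004 0.3309 0.0412] shift cm [ 0.42  0.24 -0.21]
```

send_rows:
  increments:
    - [[0.4, 0.2, -0.2], 0, 0.4]
    - [[0.1, 0.1, 0], 0, -1]
    - [[0, 0, 0], 0, -1]
    - [[0, 0, 0], 0, -1]
    - [[0, 0, 0], 0, -1]
    - [[0, 0, 0], 0, -1]
    - [[0, 0, 0], 0, -1]
    - [[0, 0, 0], 0, -1]
    - [[-1, 0, 0], 0, -1]
    - [[-3, 0, 0], 0, -1]
    - [[-3, 0, 0], 0, -1]
  grip_force: 10

```text
time: 4.35
position: [0.4971, 0.3296, 0.1102]
tcp_rot: [1.875, 1.561, -3.129]
wrist_force: [1.3, -0.8, -0.5]
width: 0.027
```

```bash
python3 - <<'E'
from h import *
togo([.549,.044,.25])
E
```

```text
tool yaw 73.31 pos [0.4971 0.3296 0.1102] shift cm [-14.03 -13.05 -25.91]
```

send_rows:
  increments:
    - [[-3.5, 0, 0], 0, -1]
    - [[-3.5, 0, 0], 0, -1]
    - [[-3.5, 0, 0], 0, -1]
    - [[-3.5, 0, 0], 0, -1]
    - [[0, -1.3, -2.6], 0, -1]
    - [[0, -1.3, -2.6], 0, -1]
    - [[0, -1.3, -2.6], 0, -1]
    - [[0, -1.3, -2.6], 0, -1]
    - [[0, -1.3, -2.6], 0, -1]
    - [[0, -1.3, -2.6], 0, -1]
    - [[0, -1.3, -2.6], 0, -1]
    - [[0, -1.3, -2.6], 0, -1]
    - [[0, -1.3, -2.6], 0, -1]
    - [[0, -1.3, -2.6], 0, -1]
    - [[0, 0, 0], 0, -1]

```text
time: 5.85
position: [0.5505, 0.0338, 0.272]
tcp_rot: [-0.467, 1.562, 0.815]
wrist_force: [-0.0, 0.5, 0.3]
width: 0.0275
```

```bash
python3 - <<'E'
from h import *
togo([.549,.044,.17])
im,K,R,t=cam('wrist'); save('w2.png',im); np.savez('w2.npz',im=im,K=K,R=R,t=t)
for b in((-.075,.085),(-.075,-.085),(.075,.085),(.075,-.085)):
    p=np.array([.554,.042])+b[0]*np.array([.956,-.292])+b[1]*np.array([.292,.956]); print(b,proj(K,R,t,[*p,.17]).round(1))
E
```

```text
tool yaw 73.49 pos [0.5505 0.0338 0.272 ] shift cm [10.21  0.47  0.85]
(-0.075, 0.085) [398.3 123.4]
(-0.075, -0.085) [189.4 121.8]
(0.075, 0.085) [380.9 286.8]
(0.075, -0.085) [201.6 286.3]
```

View pics/w2.png

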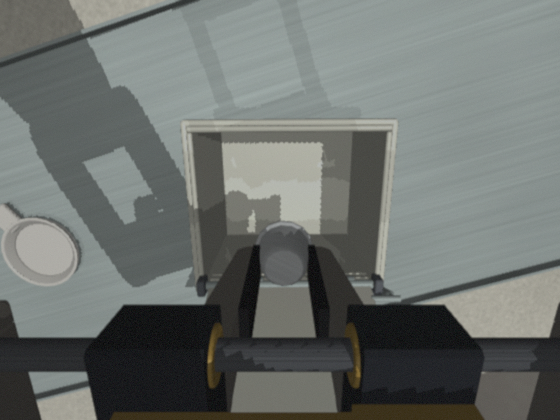

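The wrist view shows the capsule held over the open bin, with the front rim corners at (183,121) and (397,121). That matches the predicted pose to about 3 mm, so I take the bin centre as (0.553, 0.039) and lower and release.

send_rows:
  increments:
    - [[3, 0.3, 0.4], 0, -1]
    - [[3, 0, 0], 0, -1]
    - [[3, 0, 0], 0, -1]
    - [[3, 0, 0], 0, -1]
    - [[0, 0, 0], 0, -1]
    - [[0, 0, 0], 0, -0.2]
    - [[0, 0, 0], 0, -0.2]
    - [[0, 0, 0], 0, -0.2]
    - [[0, 0, 0], 0, -0.2]
    - [[0, 0, 0], 0, -0.2]

```text
time: 6.9
position: [0.553, 0.0471, 0.1584]
tcp_rot: [-0.755, 1.549, 0.53]
wrist_force: [-0.1, 0.1, 0.1]
width: 0.0366
```

send_rows:
  increments:
    - [[-3, 0, 0], 0, -0.2]
    - [[-4, 0, 0], 0, -0.2]
    - [[-4, 0, 0], 0, -0.2]
    - [[-4, 0, 0], 0, -1]
    - [[-4, 0, 0], 0, -1]
    - [[-4, 0, 0], 0, -1]
    - [[0, 0, 0], 0, -1]
    - [[0, 0, 0], 0, -1]

```text
time: 7.7
position: [0.5477, 0.0438, 0.4009]
tcp_rot: [-0.821, 1.546, 0.462]
wrist_force: [-1.0, 0.5, -0.7]
width: 0.0005
```

```bash
python3 - <<'E'
from h import *
X=np.array([.956,-.292]);c=np.array([.553,.039])
togo([*(c+.165*X),.36]);togo([*(c+.165*X),.264])
a=cam('wrist')[0]; b=cam('side')[0]; save('w3.png',np.hstack([a[60:320,160:420],b[130:390,130:390]]).repeat(1,0)); print(ctrl.state()['width'])
E
```

```text
tool yaw 73.52 pos [0.5477 0.0438 0.4009] shift cm [  4.39 -17.06  -0.52]
tool yaw 73.52 pos [0.5477 0.0438 0.4009] shift cm [ 13.98 -16.89  -0.68]
0.0007855411152687638
```

View pics/w3.png

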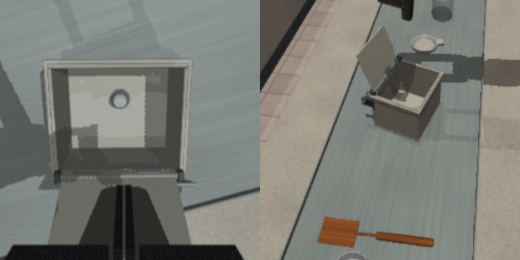

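The capsule lies inside the bin near (118,98) in the wrist half, with the flap still open. Next I move behind the flap with the fingers shut.

send_rows:
  increments:
    - [[0, -3, 0], 0, -1]
    - [[0, -3, -0.2], 0, -1]
    - [[0, -3, -0.2], 0, -1]
    - [[0, -3, -0.2], 0, -1]
    - [[0, -3, 0], 0, -1]
    - [[0, -2, 0], 0, -1]
    - [[0, 0, 0], 0, -1]
    - [[3, 0, 0], 0, -1]
    - [[3, 0, 0], 0, -1]
    - [[3, 0, 0], 0, -1]
    - [[3, 0, 0], 0, -1]
    - [[0, 0, 0], 0, -1]

```text
time: 9.0
position: [0.7045, -0.0095, 0.2586]
tcp_rot: [0.826, 1.557, 2.11]
wrist_force: [-0.7, -0.4, 0.3]
width: 0.0005
```

```bash
cat >>h.py <<'E'
Rb=np.array([[.956,.292,0],[-.292,.956,0],[0,0,1]]); cb=np.array([.553,.039,.03])
def inbin(): 
    x,R=tool(); print('in bin',(Rb.T@(x-cb)).round(4),'F bin',(Rb.T@np.array(ctrl.state()['wrist_force'])).round(2))
def binto(*b): togo(cb+Rb@np.array(b))
E
python3 - <<'E'
from h import *
inbin(); binto(.165,0,.234)
E
```

```text
in bin [ 0.159  -0.0021  0.2286] F bin [-0.5  -0.61  0.26]
tool yaw 73.53 pos [ 0.7045 -0.0095  0.2586] shift cm [-0.54 -0.58  0.21]
```

send_rows:
  increments:
    - [[0, 1, 0], 0, -1]
    - [[0, 1, 0], 0, -1]
    - [[0, 1, 0], 0, -1]
    - [[0, 0.5, 0], 0, -1]
    - [[0, 0.5, 0], 0, -1]
    - [[0, 0.5, 0], 0, -1]
    - [[0, 0.5, 0], 0, -1]
    - [[0, 0.5, 0], 0, -1]
    - [[0, 0.5, 0], 0, -1]
    - [[0, 0.5, 0], 0, -1]
    - [[0, 0.5, 0], 0, -1]

```text
time: 10.1
position: [0.6348, 0.0116, 0.2652]
tcp_rot: [0.136, 1.559, 1.419]
wrist_force: [2.7, -0.3, 1.2]
width: 0.0007
```

```bash
python3 - <<'E'
from h import *
inbin()
E
```

```text
in bin [ 0.0862 -0.0023  0.2352] F bin [2.72 0.51 1.18]
```

send_rows:
  increments:
    - [[0.1, 0.6, 0], 0, -1]
    - [[0.1, 0.6, 0], 0, -1]
    - [[0.1, 0.6, 0], 0, -1]
    - [[0.1, 0.6, 0], 0, -1]
    - [[0.1, 0.6, 0], 0, -1]
    - [[0.1, 0.6, 0], 0, -1]

```text
time: 10.7
position: [0.5965, 0.023, 0.2581]
tcp_rot: [0.3, 1.559, 1.583]
wrist_force: [1.2, -0.7, -0.4]
width: 0.0006
```

```bash
python3 - <<'E'
from h import *
inbin()
E
```

```text
in bin [ 0.0462 -0.0026  0.2281] F bin [ 1.41 -0.34 -0.36]
```

send_rows:
  increments:
    - [[0, 0.6, 0], 0, -1]
    - [[0, 0.6, 0], 0, -1]
    - [[0, 0.6, 0], 0, -1]
    - [[0, 0.6, 0], 0, -1]
    - [[0, 0.6, 0], 0, -1]
    - [[0, 0.6, 0], 0, -1]
    - [[-1, 0, 0], 0, -1]
    - [[-2, 0, 0], 0, -1]
    - [[-2, 0, 0], 0, -1]
    - [[-2, 0, 0], 0, -1]
    - [[0, 0, 0], 0, -1]
    - [[0, 0, 0], 0, -1]
    - [[0, 0, 0], 0, -1]

```text
time: 12.0
position: [0.5565, 0.0338, 0.3319]
tcp_rot: [0.566, 1.558, 1.85]
wrist_force: [-0.7, -0.1, -0.6]
width: 0.0005
```

```bash
python3 - <<'E'
from h import *
inbin()
a=cam('wrist')[0]; b=cam('side')[0]; save('w4.png',np.hstack([a[60:320,160:420],b[130:390,130:390]])); binto(-.047,0,.19)
E
```

```text
in bin [ 0.0048 -0.0039  0.3019] F bin [-0.68 -0.32 -0.61]
tool yaw 73.57 pos [0.5562 0.0338 0.3314] shift cm [11.19  5.06  0.34]
```

View pics/w4.png

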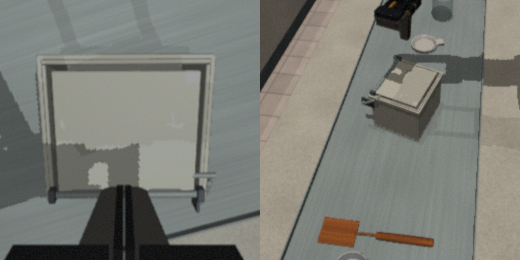

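The flap is shut flat in both halves and the gripper is clear of it. Now I go above the front edge and make a careful contact search.

send_rows:
  increments:
    - [[2, 1.3, 0.1], 0, -1]
    - [[2, 1.3, 0.1], 0, -1]
    - [[2, 1.3, 0.1], 0, -1]
    - [[2, 1.2, 0], 0, -1]
    - [[2, 0, 0], 0, -1]
    - [[1.5, 0, 0], 0, -1]
    - [[0.5, 0, 0], 0, -1]
    - [[0, 0, 0], 0, -1]

```text
time: 12.9
position: [0.5022, 0.0528, 0.2022]
tcp_rot: [1.151, 1.554, 2.434]
wrist_force: [0.0, -0.8, 0.1]
width: 0.0003
```

```bash
python3 - <<'E'
from h import *
inbin(); binto(-.045,0,.1465)
E
```

```text
in bin [-0.0526 -0.0017  0.1722] F bin [ 0.25 -0.73  0.06]
tool yaw 73.55 pos [0.5022 0.0528 0.2022] shift cm [ 2.56 -0.81  0.14]
```

send_rows:
  increments:
    - [[0.5, -0.5, 0], 0, -1]
    - [[0.5, -0.3, 0], 0, -1]
    - [[0.5, 0, 0], 0, -1]
    - [[0.3, 0, 0], 0, -1]
    - [[0, 0, 0], 0, -1]

```text
time: 13.4
position: [0.512, 0.0504, 0.1842]
tcp_rot: [1.029, 1.556, 2.312]
wrist_force: [-0.3, -0.3, -0.2]
width: 0.0003
```

```bash
python3 - <<'E'
from h import *
inbin()
E
```

```text
in bin [-0.0425 -0.0011  0.1542] F bin [-0.23 -0.44 -0.22]
```

send_rows:
  increments:
    - [[0.15, 0, 0], 0, -1]

```text
time: 13.5
position: [0.5122, 0.0504, 0.1829]
tcp_rot: [0.999, 1.556, 2.282]
wrist_force: [-0.7, 0.7, -0.1]
width: 0.0002
```

send_rows:
  increments:
    - [[0.15, 0, 0], 0, -1]

```text
time: 13.6
position: [0.5122, 0.0505, 0.1814]
tcp_rot: [0.991, 1.556, 2.274]
wrist_force: [0.1, -0.1, -0.4]
width: 0.0007
```

send_rows:
  increments:
    - [[0.15, 0, 0], 0, -1]

```text
time: 13.7
position: [0.5122, 0.0505, 0.18]
tcp_rot: [0.973, 1.556, 2.257]
wrist_force: [0.4, 0.4, 0.3]
width: 0.0005
```

send_rows:
  increments:
    - [[0.1, 0.3, 0], 0, -1]
    - [[0.1, 0.2, 0], 0, -1]
    - [[0.1, 0, 0], 0, -1]

```text
time: 14.0
position: [0.5069, 0.0521, 0.1768]
tcp_rot: [0.969, 1.556, 2.253]
wrist_force: [-0.4, -0.4, -0.1]
width: 0.0007
```

send_rows:
  increments:
    - [[0.1, 0, 0], 0, -1]
    - [[0.1, 0, 0], 0, -1]

```text
time: 14.2
position: [0.5068, 0.0522, 0.1748]
tcp_rot: [0.959, 1.556, 2.243]
wrist_force: [-0.5, 0.3, -0.3]
width: 0.0005
```

send_rows:
  increments:
    - [[0.1, 0, 0], 0, -1]

```text
time: 14.3
position: [0.5068, 0.0522, 0.1737]
tcp_rot: [0.954, 1.556, 2.237]
wrist_force: [1.3, 0.3, -1.0]
width: 0.0008
```

send_rows:
  increments:
    - [[0.05, 0, 0], 0, -1]

```text
time: 14.4
position: [0.5069, 0.0522, 0.1732]
tcp_rot: [0.953, 1.556, 2.236]
wrist_force: [0.9, 0.7, 0.9]
width: 0.0003
```

send_rows:
  increments:
    - [[0.1, 0, 0], 0, -1]

```text
time: 14.5
position: [0.5072, 0.0523, 0.1724]
tcp_rot: [0.919, 1.557, 2.203]
wrist_force: [0.1, 0.4, 1.7]
width: 0.0005
```

send_rows:
  increments:
    - [[0.1, 0, 0], 0, -1]

```text
time: 14.6
position: [0.5072, 0.0523, 0.1716]
tcp_rot: [0.91, 1.557, 2.193]
wrist_force: [-3.2, -0.9, 7.9]
width: 0.0003
```

send_rows:
  increments:
    - [[0.05, 0, 0], 0, -1]

```text
time: 14.7
position: [0.5073, 0.0523, 0.1714]
tcp_rot: [0.913, 1.557, 2.196]
wrist_force: [-3.2, 0.6, 8.2]
width: 0.0002
```

send_rows:
  increments:
    - [[0.05, 0, 0], 0, -1]

```text
time: 14.8
position: [0.5072, 0.0522, 0.1714]
tcp_rot: [0.914, 1.557, 2.198]
wrist_force: [-3.0, -0.9, 8.1]
width: 0.0004
```

The reading is steady near 8 N with 0.5 mm per row, so I hold it in short batches.

send_rows:
  increments:
    - [[0.05, 0, 0], 0, -1]
    - [[0.05, 0, 0], 0, -1]

```text
time: 15.0
position: [0.5073, 0.0523, 0.1714]
tcp_rot: [0.899, 1.557, 2.182]
wrist_force: [-3.2, -0.4, 8.1]
width: 0.0003
```

send_rows:
  increments:
    - [[0.05, 0, 0], 0, -1]
    - [[0.05, 0, 0], 0, -1]
    - [[0.05, 0, 0], 0, -1]

```text
time: 15.3
position: [0.5072, 0.0522, 0.1715]
tcp_rot: [0.881, 1.557, 2.164]
wrist_force: [-2.7, -0.0, 6.6]
width: 0.0003
```

send_rows:
  increments:
    - [[0.05, 0, 0], 0, -1]
    - [[0.05, 0, 0], 0, -1]
    - [[0.05, 0, 0], 0, -1]

```text
time: 15.6
position: [0.5072, 0.0523, 0.1715]
tcp_rot: [0.857, 1.557, 2.141]
wrist_force: [-1.5, 0.3, 8.1]
width: 0.0002
```

send_rows:
  increments:
    - [[0.05, 0, 0], 0, -1]
    - [[0.05, 0, 0], 0, -1]
    - [[0.05, 0, 0], 0, -1]

```text
time: 15.9
position: [0.5073, 0.0523, 0.1715]
tcp_rot: [0.836, 1.557, 2.119]
wrist_force: [-2.9, -0.1, 7.1]
width: 0.0003
```

send_rows:
  increments:
    - [[0.05, 0, 0], 0, -1]
    - [[0.05, 0, 0], 0, -1]
    - [[0.05, 0, 0], 0, -1]

```text
time: 16.2
position: [0.5072, 0.0523, 0.1715]
tcp_rot: [0.818, 1.557, 2.102]
wrist_force: [-1.7, 0.9, 7.5]
width: 0.0008
```

send_rows:
  increments:
    - [[0.05, 0, 0], 0, -1]
    - [[0.05, 0, 0], 0, -1]
    - [[0.05, 0, 0], 0, -1]

```text
time: 16.5
position: [0.5073, 0.0523, 0.1715]
tcp_rot: [0.791, 1.557, 2.075]
wrist_force: [-2.1, 0.1, 7.6]
width: 0.0002
```

send_rows:
  increments:
    - [[0.05, 0, 0], 0, -1]
    - [[0.05, 0, 0], 0, -1]
    - [[0.05, 0, 0], 0, -1]

```text
time: 16.8
position: [0.5072, 0.0523, 0.1715]
tcp_rot: [0.769, 1.558, 2.053]
wrist_force: [-2.7, -0.0, 7.0]
width: 0.0009
```

send_rows:
  increments:
    - [[-0.2, 0, 0], 0, -1]
    - [[-1, 0, 0], 0, -1]
    - [[-3, 0, 0], 0, -1]
    - [[-3, 0, 0], 0, -1]
    - [[-3, 0, 0], 0, -1]
    - [[-3, 0, 0], 0, -1]
    - [[-3, 0, 0], 0, -1]
    - [[0, 0, 0], 0, -1]
    - [[0, 0, 0], 0, -1]
    - [[0, 0, 0], 0, -1]

```text
time: 17.8
position: [0.5071, 0.0501, 0.3425]
tcp_rot: [0.81, 1.557, 2.094]
wrist_force: [-0.3, -0.7, -0.7]
width: 0.0003
```

```bash
python3 - <<'E'
from h import *
inbin()
a=cam('scene')[0]; b=cam('side')[0]; save('w5.png',np.hstack([a[110:390,140:520],b[110:390,130:390]]))
E
```

```text
in bin [-0.0471 -0.0028  0.3125] F bin [-0.12 -0.8  -0.75]
```

View pics/w5.png

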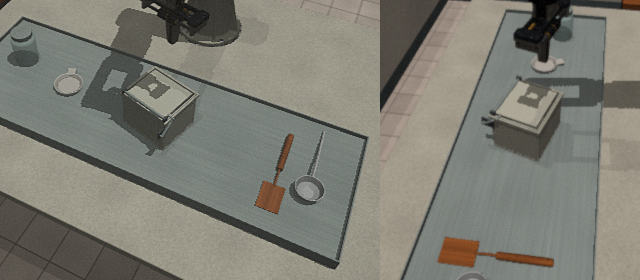

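The final view shows the bin covered by the shut flap, the gripper clear above it, and the jar, spoon rest, spatula and ladle in their places.

```bash
python3 -c "
from h import *
print(ctrl.close_job())"
```

```text
the job is handed in; nothing more can be done
None
```

I dropped the capsule into the bin, tipped the flap over, let it spring shut untouched, and pressed its seal. I then moved clear and handed the job in at about 18 s; no verdict was reported.

- **Capsule:** the wrist view after the release showed it on the bin floor with the flap still open. The shut flap has hidden it since, so I did not see it again before handing in.
- **Flap:** I pushed it from behind with the fingers shut. The readings taken during the push were about 3 N at most, and the pictures then showed it lying shut with the gripper clear.
- **Seal press:** I held it for about 2.2 s near the front edge. The felt vertical force read 6.6 to 8.2 N, mostly a little under the 8 N asked. A side force of 1.5 to 3 N came with it, so the total stayed under 9 N. I read the force only every 0.1 to 0.3 s, so short peaks between readings are not ruled out.
- **Last look:** the flap was shut, the fingers were about 17 cm above it, and the wrist force was back to noise level. The jar, spoon rest, spatula and ladle looked unmoved by eye; I did not measure them.

No check failed. The bin's position from the first two camera views differed by up to about 10 mm; the wrist view later agreed with their average to about 3 mm.

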